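# Clear the setting gauge and swing the hold-down arm home

### The arm

A 6-joint arm with a two-finger parallel gripper is mounted at the origin on the work surface. World frame = base frame: x ahead of the robot, y to its left, z up, the work surface at z = 0. Lengths are in mm, angles in rad, forces in N, time in s.
With the tool pointing down it reaches from about 300 to 775 mm from the base axis. Payload 14.6 kg.
Tool frame: the origin (TCP) lies at the very end of the fingers, on their centre line; the grasp point (between the pads) lies 19 mm behind it; z points along the fingers, y is the line along which they close (so a half turn about z gives the same grasp; the last joint's range is limited). The gripper opens to 94 mm and grips with 3 to 60 N. Pads are 16 mm wide; open, the fingers measure 119 mm over their backs; the gripper's body (75 mm by 177 mm) begins 78 mm behind the grasp point.
Start: joints at [1.185, 0.3, 1.521, -0, 1.321, -0.067], TCP at [172.382, 522.277, 175.946] pointing down, gripper open.
Joint ranges: [-3.03, 3.03], [-0.79, 2.21], [0.23, 2.52], [-1.04, 4.18], [0, 3.07], [-2.55, 2.55]. Speed limits (rad/s): [2.22, 2.22, 2.57, 3.14, 3.14, 3.14].

### API

Orientations are given as [roll, pitch, yaw] about the fixed x, y, z axes, in that order (R = Rz(yaw) Ry(pitch) Rx(roll)).
In Python, from cell import manip gives the robot as it stands.
- The arm moves only by the tool servo_tool, never from a script. Its argument "rows" is a list of rows, each a list of 7 numbers: the turn, a rotation vector about the world's x, y, z in degrees, then the shift along the world's x, y, z in mm, then the closure, from 0 (fully open) to 1 (shut). In form: [[rx, ry, rz, dx, dy, dz, fingers], ...]. A call has 1 to 20 rows; each row shifts and turns the commanded pose from where the row before left it; what a row does not reach is not made up. A row lasts 1/8 s, in which the tool goes at most 62.5 mm and 10.7 degrees, less where a joint would pass 70% of its speed; a pose out of reach is approached as far as the arm can. A call with a gripper value outside its range is refused whole. The fingers move at their own pace and stop on an object; "grip_force" is the grip in N (left out, the last holds). Time passes only in rows, so rows that do not move let the fingers close. It gives the time, the measured TCP pose, the force, the opening and the grip force at its end, in the units of the state.
- manip.read_state(): the state, without advancing time (a new reading comes with each control period).
- manip.camera(name): name is "scene" or "top" or "wrist"; returns the picture (400x640x3 uint8, red, green, blue); there is no depth.
- manip.camera_info(name): a dict with "fx", "fy", "cx", "cy" (pixels), "position" and "rotation" of the camera in the world; the wrist camera has in their place "T_tool_cam" (4x4, takes a point from camera to tool coordinates, whose origin is the TCP and whose axes are the flange's). Camera axes: x right, y down, z forward; pixel columns grow to the right and rows downward; lengths in mm; the calibration is good to about 2 mm. The wrist camera is an equidistant fisheye: a pixel r from the principal point sees the ray r / f radians off the axis. A picture is of the moment at which its call begins: read the wrist's pose just before it. camera_info takes no time and is no camera call.
- manip.sign_off(): hands the job in; it is judged then, once.
The state is a dict: "clock": time; "joints": joint angles; "qd": joint speeds; "effort": joint torques, N m; "eef_pos": TCP position; "eef_rot": TCP orientation; "wrist_force": force on the tool from outside, world axes, zero at the start; "moment": the same for the moment, N m; "finger_gap": finger opening in mm; "finger_force": force on a finger pad.
Only numpy, scipy, OpenCV 4.12 (cv2) and the standard library are available. Lean on these libraries where they do the work, as an engineer would, in place of code of your own. Each camera call takes 0.05 s, during which the arm holds its last target. There are 200 camera calls.

### The job

The steel setting gauge has been left lying on the casting in the sloping fixture, just where the hold-down arm has to go: lift it off and set it down gently, flat on its base, in the shallow open tray. Only then swing the hold-down arm up across the casting until it seats fully home in its end detent, and leave it there. Do not disturb the other things on the bench.

Things in the scene. Friction and masses are not known exactly. Their poses are not given: they have to be found in the camera images.
- fixture: Fixed assembly fixture, black base 220 (x) x 270 (y) mm; origin under its centre. Its black face plate slopes 30 deg, rising towards the fixture's +x. Face coordinates: centre u=v=n=0 lies 90 mm above the origin; u = up the slope (0.866,0,0.5 in fixture axes), v = fixture y, n = outward normal (-0.5,0,0.866).
- seat (a point): Centre of the top of the aluminium casting bolted on the face (u 0, v 0, n 35 mm), where the hold-down arm's pad must land. The casting measures 100 (u) x 120 (v) mm. Two small stops, 6 mm high, at v +-36 mm keep the gauge's lower edge from sliding down.
- pivot (a point): On the hold-down arm's pivot axis (parallel to n), at u 0, v +100, n 44 mm, the height of the arm's underside. The detent post, 28 mm across with a spring ball on top, stands on the far side of the casting at u -11, v -90 mm.
- gauge: Setting gauge, loose, dark steel, inverted T: base slab 50 (x) x 120 (y) x 15 (z) mm with an upright grip rib along its middle, 20 (x) x 95 (y) mm, from z 15 to z 47 mm. Origin at the centre of the underside, z up through the rib. It starts flat on the casting, tilted 30 deg with the face (its axes along u, v, n). About 0.42 kg.
- tray: Grey shallow open tray, fixed, 120 (x) x 180 (y) x 30 (z) mm outside, walls and floor 5 mm; origin at the centre of the underside. The blue parts bin beside it is deeper (60 mm) and 110 x 160 mm.
- hold_arm (a joint): Angle of the hold-down arm about its pivot, rad: 0 = pointing down the slope (-u), grows as it swings towards the casting, 1.571 = across the casting (-v), at its stop. Flat steel bar 22 mm wide, n 44 to 56 mm, 195 mm long from the pivot. A stiff hinge holds it anywhere; from 1.45 rad it needs about 5 N more at the knob to pass the spring ball, peak at 1.51, then snaps home.
- knob_top (a point): Centre of the top of the hold-down arm's knob: a black upright cylinder, 26 mm across and 50 mm tall, axis along n, 165 mm from the pivot axis, from n = 56 to n = 106 mm.
- bottle: Bystander: white bottle, 48 mm across, 130 mm tall; origin under its centre.
- screwdriver: Bystander: screwdriver 190 mm long, lying; origin under its middle.
- wrench: Bystander: wrench 180 mm long, lying flat; origin under its middle.
- mallet: Bystander: hammer 260 mm long, lying; origin under its middle.
- collar: Bystander: aluminium collar, 70 mm across, 30 mm high; origin under its centre.
- can: Bystander: can, 66 mm across, 100 mm tall; origin under its centre.
- mug: Bystander: white mug, 80 mm across, 90 mm tall; origin under its centre.
There are look-alikes about, which are no part of the job. What is shaped like the gauge but pink is not meant.

How it is judged (in metres and radians):
On the way, in this order (a step that is already met when the one before it is completed fails the run):
1. the gauge lies flat in its tray, let go (x of gauge in the frame of tray between -0.036 and 0.036 m and y of gauge in the frame of tray between -0.036 and 0.036 m and z of gauge in the frame of tray below 0.012 m and angle between gauge's own z axis and vertical below 0.1 rad and linear speed of gauge below 0.03 m/s and contact force between the fingers and gauge below 0.2 N), for 0.2 s.
2. the hold-down arm is seated in its end detent (value of joint hold_arm above 1.54 rad), for 0.2 s.
At the end, for the whole second after the job is handed in: The gauge lies flat on its base (within 0.1 rad) on the tray's floor, its centre within 36 mm of the tray's centre along each tray axis, let go and at rest, and the hold-down arm rests past its detent (joint above 1.54 rad) (all of step 1 and value of joint hold_arm above 1.54 rad and velocity of joint hold_arm below 0.05 rad/s); the robot touches nothing.
It fails at once if the hold-down arm was swung past 0.6 rad before the gauge was in the tray (value of joint hold_arm above 0.6 rad and horizontal distance between gauge and tray above 0.07 m).
It fails at once if the gauge was dropped (faster than 0.5 m/s within 50 mm of the bench) (height (world z) of gauge below 0.05 m and linear speed of gauge above 0.5 m/s).
It fails at once if a bystander was moved more than 30 mm (distance of any of bottle, screwdriver, wrench, mallet, collar, can, mug from where it was at the start of the episode above 0.03 m).
It also fails if it takes over 53 s, if anything falls off the work surface, if the arm or the gripper's body presses on something with over 40 N, if the wrist force passes 120 N, or if a joint passes its speed limit or range.

## Working session

There is one attempt and no reset: what is moved stays moved. The work goes in short steps, Python scripts to look and compute and a tool call to move; the robot and the scene stay as the last step left them, time stands still between calls to the robot, and variables do not carry over. Pictures are saved under pics/ and viewed, at most 10 in all, crops included, and the job is handed in when it is done.

Besides the shell and the picture viewer there is one more tool, called after "Request:" by a JSON object that holds its "method" and its "body", one argument or row to a line. servo_tool: Moves the arm, as the interface text tells. Its arguments: {"type":"object","properties":{"rows":{"type":"array","items":{"type":"array","items":{"type":"number"}}},"grip_force":{"type":"number"}},"required":["rows"]}

```bash
mkdir -p pics; python3 - <<'E'
from cell import manip
import cv2
print(manip.read_state())
for n in ("scene","top"):
    im=manip.camera(n); cv2.imwrite(f"pics/{n}0.png",im[:,:,::-1]); print(n,manip.camera_info(n))
print(manip.camera_info("wrist"))
E
```

```text
{'clock': 0.0, 'joints': array([ 1.18543261e+00,  3.00457082e-01,  1.52163179e+00, -2.39903922e-05,
        1.32069983e+00, -6.65728267e-02]), 'qd': array([ 0.00143918,  0.00130223,  0.00150276,  0.0006556 ,  0.00102348,
       -0.00021122]), 'effort': array([ 1.00079007e-03, -5.31803584e+01, -3.52741349e+01,  7.08603510e-02,
        2.43503298e-02, -1.34575030e-04]), 'eef_pos': array([172.2549498 , 521.99277068, 175.37259596]), 'eef_rot': array([-3.14039771e+00, -5.63797222e-05,  2.82280768e+00]), 'wrist_force': array([-0.56195013,  0.17107888, -0.05052034]), 'moment': array([-0.00502681, -0.00078395, -0.01656006]), 'finger_force': 0.0, 'finger_gap': 94.03757078746997}
scene {'fx': 423.35215334210744, 'fy': 423.35215334210744, 'cx': 321.16025017129624, 'cy': 201.6717663062972, 'position': array([1651.71745905,   14.39894442,  814.05409325]), 'rotation': array([-2.13530262,  0.01658861,  1.55928776])}
top {'fx': 484.3568046404333, 'fy': 484.3568046404333, 'cx': 321.16175353690375, 'cy': 197.99052753825808, 'position': array([ 429.3819505 ,   28.34922736, 1490.83349787]), 'rotation': array([-3.09555279, -0.01970999, -1.54210227])}
{'fx': 309.70691628693146, 'fy': 309.70691628693146, 'cx': 316.408335172078, 'cy': 196.02947659223466, 'T_tool_cam': array([[-1.43214135e-03, -9.72982874e-01, -2.30872855e-01,
         6.56577406e+01],
       [ 9.99998960e-01, -1.35399301e-03, -4.96930875e-04,
        -7.16741610e-01],
       [ 1.70905000e-04, -2.30873326e-01,  9.72983801e-01,
        -2.08712438e+02],
       [ 0.00000000e+00,  0.00000000e+00,  0.00000000e+00,
         1.00000000e+00]])}
```

View pics/scene0.png

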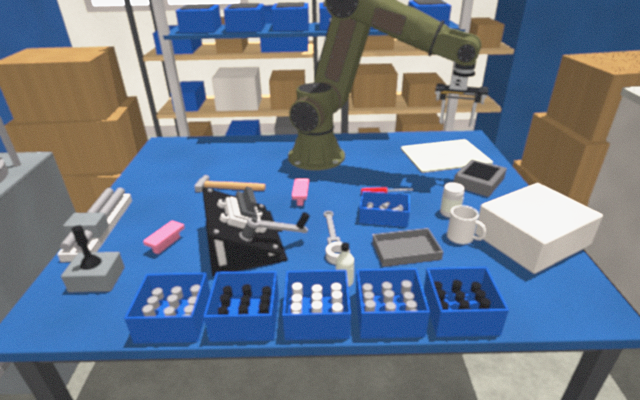

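View pics/top0.png

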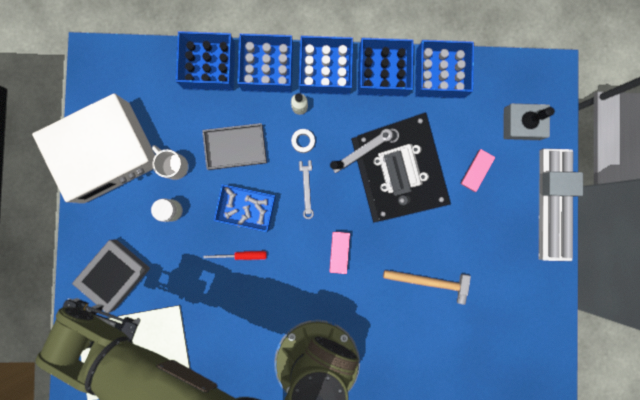

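The top view shows the fixture at about (402,168). Its up-slope points right, which is world -y. The hold-down arm runs from pivot (390,135) to knob (337,165), the tray is at (236,146), and the pink decoys are at (478,170) and (340,252). The scene view agrees. I'll raise the arm and look at the tray with the wrist camera.

Request:
{"method": "servo_tool", "body": {
  "rows": [
    [0,0,0,30,-22,20,0],
    [0,0,0,38,-30,25,0],
    [0,0,0,38,-30,25,0],
    [0,0,0,38,-30,25,0],
    [0,0,0,38,-30,25,0],
    [0,0,0,38,-30,25,0],
    [0,0,0,38,-30,25,0],
    [0,0,0,38,-30,25,0],
    [0,0,0,30,-30,5,0],
    [0,0,0,0,0,0,0],
    [0,0,0,0,0,0,0]
  ]
}}

```text
clock: 1.48
eef_pos: [498.1, 260.5, 375.5]
eef_rot: [-3.141, -0.001, 2.823]
wrist_force: [-0.2, 0.1, 0.6]
finger_gap: 94.0
finger_force: 0.0
```

```bash
cat > h.py <<'E'
import numpy as np, cv2
from cell import manip
from scipy.spatial.transform import Rotation as R
def cam(name, st=None):
    c=manip.camera_info(name)
    if name=="wrist":
        T=np.eye(4); T[:3,:3]=R.from_euler('xyz',st['eef_rot']).as_matrix(); T[:3,3]=st['eef_pos']
        T=T@c['T_tool_cam']
    else:
        T=np.eye(4); T[:3,:3]=R.from_euler('xyz',c['rotation']).as_matrix(); T[:3,3]=c['position']
    return dict(T=T,f=c['fx'],c=np.array([c['cx'],c['cy']]),fish=name=="wrist")
def proj(c,P):
    P=np.atleast_2d(P); p=(P-c['T'][:3,3])@c['T'][:3,:3]
    if not c['fish']: return c['c']+c['f']*p[:,:2]/p[:,2:]
    r=np.linalg.norm(p[:,:2],axis=1); return c['c']+(c['f']*np.arctan2(r,p[:,2])/r)[:,None]*p[:,:2]
def rays(c,uv):
    d=(np.atleast_2d(uv)-c['c'])/c['f']
    if c['fish']:
        r=np.linalg.norm(d,axis=1); v=np.c_[d*np.sinc(r/np.pi)[:,None],np.cos(r)]
    else: v=np.c_[d,np.ones(len(d))]; v/=np.linalg.norm(v,axis=1)[:,None]
    return c['T'][:3,3],v@c['T'][:3,:3].T
def onplane(c,uv,z):
    o,v=rays(c,uv); return o+v*((z-o[2])/v[:,2])[:,None]
def tri(obs):   # [(cam,pixel)] -> point and rms miss
    A=np.zeros((3,3));b=np.zeros(3);L=[]
    for c,uv in obs:
        o,v=rays(c,uv); M=np.eye(3)-np.outer(v[0],v[0]); A+=M;b+=M@o;L.append((M,o))
    p=np.linalg.solve(A,b); return p,[np.linalg.norm(M@(p-o)).round(1) for M,o in L]
def snap(tag):
    st=manip.read_state(); im=manip.camera("wrist")[:,:,::-1]
    cv2.imwrite(f"pics/{tag}.png",im); np.save(f"pics/{tag}.npy",{k:st[k] for k in('eef_pos','eef_rot')},allow_pickle=True)
    print(tag,st['clock'],st['eef_pos'].round(1),st['eef_rot'].round(4),st['wrist_force'].round(1))
def load(tag): return cv2.imread(f"pics/{tag}.png"),cam("wrist",np.load(f"pics/{tag}.npy",allow_pickle=True).item())
E
python3 -c "
from h import *
snap('w1')
top=cam('top')
for n,p,z in [('tray',(236,146),30),('pivot',(390,135),110),('knob',(337,165),130),('post',(404,200),110),('gauge',(402,170),170)]: print(n,onplane(top,p,z).round())
"
```

```text
w1 1.475 [498.1 260.5 375.5] [-3.1412e+00 -7.0000e-04  2.8227e+00] [-0.2  0.1  0.6]
tray [[647. 264.  30.]]
pivot [[ 681. -190.  110.]]
knob [[587. -39. 130.]]
post [[ 495. -234.  110.]]
gauge [[ 574. -216.  170.]]
```

Request:
{"method": "servo_tool", "body": {
  "rows": [
    [0,0,0,0,-30,5,0],
    [0,0,0,2,-45,5,0],
    [0,0,0,2,-45,5,0],
    [0,0,0,2,-45,5,0],
    [0,0,0,2,-45,5,0],
    [0,0,0,2,-45,0,0],
    [0,0,0,0,-45,0,0],
    [0,0,0,0,-40,0,0],
    [0,0,0,0,-20,0,0],
    [0,0,0,0,0,0,0],
    [0,0,0,0,0,0,0]
  ]
}}

```text
clock: 2.9
eef_pos: [508.4, -98.5, 401.0]
eef_rot: [3.141, 0.0, 2.824]
wrist_force: [-0.5, 0.4, -0.3]
finger_gap: 94.2
finger_force: 0.0
```

```bash
python3 -c "
from h import *
snap('w2')"
```

```text
w2 2.9 [508.4 -98.5 401. ] [3.1414e+00 1.0000e-04 2.8240e+00] [-0.5  0.4 -0.3]
```

Request:
{"method": "servo_tool", "body": {
  "rows": [
    [0,0,0,0,-30,0,0],
    [0,0,0,0,-45,0,0],
    [0,0,0,0,-45,0,0],
    [0,0,0,0,-30,0,0],
    [0,0,0,0,-10,0,0],
    [0,0,0,0,0,0,0],
    [0,0,0,0,0,0,0]
  ]
}}

```text
clock: 3.82
eef_pos: [508.7, -258.4, 401.3]
eef_rot: [3.142, 0.001, 2.824]
wrist_force: [0.6, -0.1, -1.5]
finger_gap: 94.0
finger_force: 0.0
```

```bash
python3 -c "
from h import *
snap('w3')
a,b,c=[cv2.imread(f'pics/w{i}.png') for i in (1,2,3)]
def half(x): return cv2.resize(x,(400,250),interpolation=cv2.INTER_AREA)
cv2.imwrite('pics/m1.png',np.vstack([np.hstack([half(a),half(b)]),np.hstack([half(c),half(cv2.imread('pics/top0.png'))])]))
"
```

```text
w3 3.825 [ 508.7 -258.4  401.3] [3.1416e+00 5.0000e-04 2.8241e+00] [ 0.6 -0.1 -1.5]
```

View pics/m1.png

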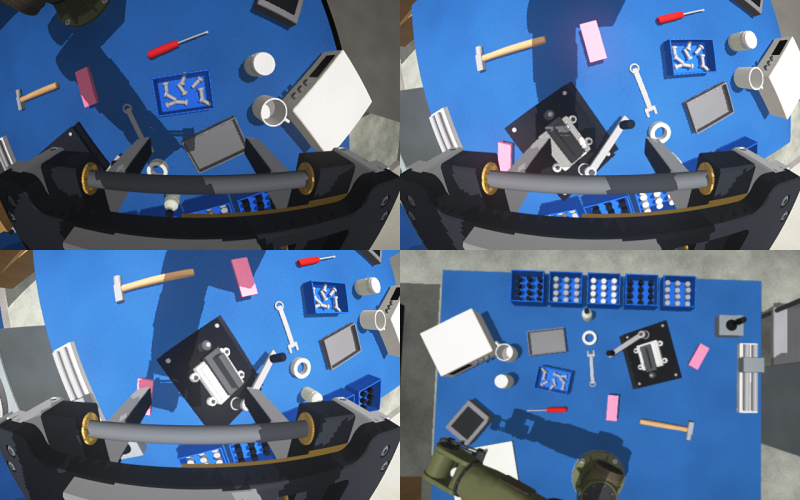

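The montage shows the tray clear in w2 and w3, at full-resolution coordinates of about (496,173) and (547,151). The fixture is partly hidden by the gripper, so I'll back off in x and take two views.

Request:
{"method": "servo_tool", "body": {
  "rows": [
    [0,0,0,-40,0,0,0],
    [0,0,0,-45,-5,0,0],
    [0,0,0,-15,-5,0,0],
    [0,0,0,0,0,0,0],
    [0,0,0,0,0,0,0]
  ]
}}

```text
clock: 4.5
eef_pos: [409.3, -269.5, 400.7]
eef_rot: [3.141, -0.0, 2.823]
wrist_force: [0.2, 0.2, 0.0]
finger_gap: 94.2
finger_force: 0.0
```

```bash
python3 -c "
from h import *
snap('w4')"
```

```text
w4 4.5 [ 409.3 -269.5  400.7] [ 3.1413e+00 -4.0000e-04  2.8234e+00] [0.2 0.2 0. ]
```

Request:
{"method": "servo_tool", "body": {
  "rows": [
    [0,0,0,0,30,0,0],
    [0,0,0,0,45,0,0],
    [0,0,0,0,45,0,0],
    [0,0,0,0,30,0,0],
    [0,0,0,0,10,0,0],
    [0,0,0,0,0,0,0],
    [0,0,0,0,0,0,0]
  ]
}}

```text
clock: 5.42
eef_pos: [408.6, -110.5, 400.7]
eef_rot: [-3.141, -0.001, 2.822]
wrist_force: [-0.0, -0.5, -0.8]
finger_gap: 94.2
finger_force: 0.0
```

```bash
python3 -c "
from h import *
snap('w5')
out=[]
for t in ('w4','w5'):
    im,c=load(t); p=proj(c,[574,-200,140])[0].astype(int); x0,y0=p-[100,110]; y0=max(0,y0);print(t,x0,y0)
    cr=im[y0:y0+240,x0:x0+200]; out.append(cv2.resize(cr,None,fx=2,fy=2,interpolation=cv2.INTER_CUBIC))
cv2.imwrite('pics/m2.png',np.hstack(out))
"
```

```text
w5 5.425 [ 408.6 -110.5  400.7] [-3.1415e+00 -7.0000e-04  2.8221e+00] [-0.  -0.5 -0.8]
w4 287 137
w5 197 165Traceback (most recent call last):
  File "<string>", line 8, in <module>
    cv2.imwrite('pics/m2.png',np.hstack(out))
                              ~~~~~~~~~^^^^^
    return _nx.concatenate(arrs, 1, dtype=dtype, casting=casting)
           ~~~~~~~~~~~~~~~^^^^^^^^^^^^^^^^^^^^^^^^^^^^^^^^^^^^^^^
ValueError: all the input array dimensions except for the concatenation axis must match exactly, but along dimension 0, the array at index 0 has size 480 and the array at index 1 has size 470
```

```bash
python3 -c "
from h import *
out=[]
for t in ('w4','w5'):
    im,c=load(t); p=proj(c,[574,-200,140])[0].astype(int); x0=p[0]-100; y0=90;print(t,x0,y0)
    cr=im[y0:y0+240,x0:x0+200]; out.append(cv2.resize(cr,None,fx=2,fy=2,interpolation=cv2.INTER_CUBIC))
cv2.imwrite('pics/m2.png',np.hstack(out))
"
```

```text
w4 287 90
w5 197 90
```

View pics/m2.png

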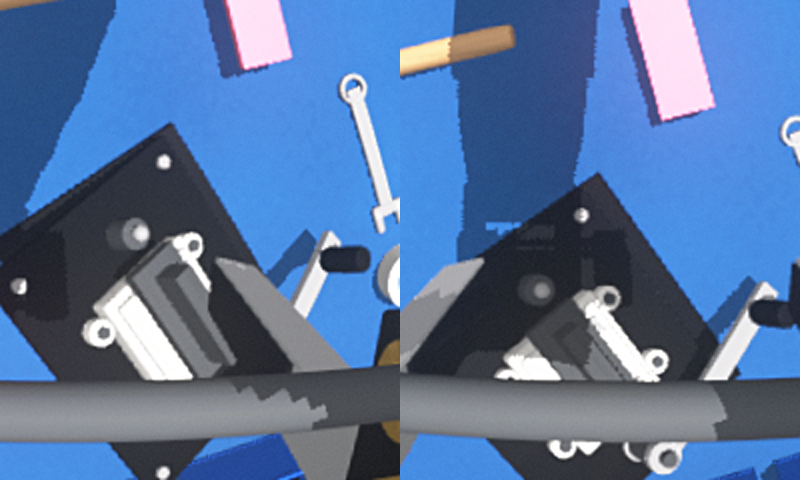

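I had the direction wrong: image-up is towards the robot, so the camera must go further out in +x.

Request:
{"method": "servo_tool", "body": {
  "rows": [
    [0,0,0,35,0,0,0],
    [0,0,0,50,0,0,0],
    [0,0,0,50,0,0,0],
    [0,0,0,45,-5,0,0],
    [0,0,0,20,-5,0,0],
    [0,0,0,0,0,0,0],
    [0,0,0,0,0,0,0]
  ]
}}

```text
clock: 6.35
eef_pos: [607.8, -120.1, 401.1]
eef_rot: [-3.142, 0.0, 2.822]
wrist_force: [0.4, 0.6, 0.1]
finger_gap: 94.1
finger_force: 0.0
```

```bash
python3 -c "
from h import *
snap('w6')"
```

```text
w6 6.35 [ 607.8 -120.1  401.1] [-3.1416e+00  1.0000e-04  2.8221e+00] [0.4 0.6 0.1]
```

Request:
{"method": "servo_tool", "body": {
  "rows": [
    [0,0,0,0,-30,0,0],
    [0,0,0,0,-45,0,0],
    [0,0,0,0,-45,0,0],
    [0,0,0,0,-30,0,0],
    [0,0,0,0,-10,0,0],
    [0,0,0,0,0,0,0],
    [0,0,0,0,0,0,0]
  ]
}}

```text
clock: 7.28
eef_pos: [608.5, -278.5, 401.6]
eef_rot: [-3.142, 0.001, 2.824]
wrist_force: [0.1, 1.0, 0.7]
finger_gap: 93.9
finger_force: 0.0
```

```bash
python3 -c "
from h import *
snap('w7')
out=[]
for t in ('w6','w7'):
    im,c=load(t); p=proj(c,[574,-200,140])[0].astype(int); x0=p[0]-100; y0=30;print(t,x0,y0,p)
    cr=im[y0:y0+240,x0:x0+200]; out.append(cv2.resize(cr,None,fx=2,fy=2,interpolation=cv2.INTER_CUBIC))
cv2.imwrite('pics/m3.png',np.hstack(out))
"
```

```text
w7 7.275 [ 608.5 -278.5  401.6] [-3.1415e+00  8.0000e-04  2.8240e+00] [0.1 1.  0.7]
w6 160 30 [260 162]
w7 259 30 [359 129]
```

View pics/m3.png

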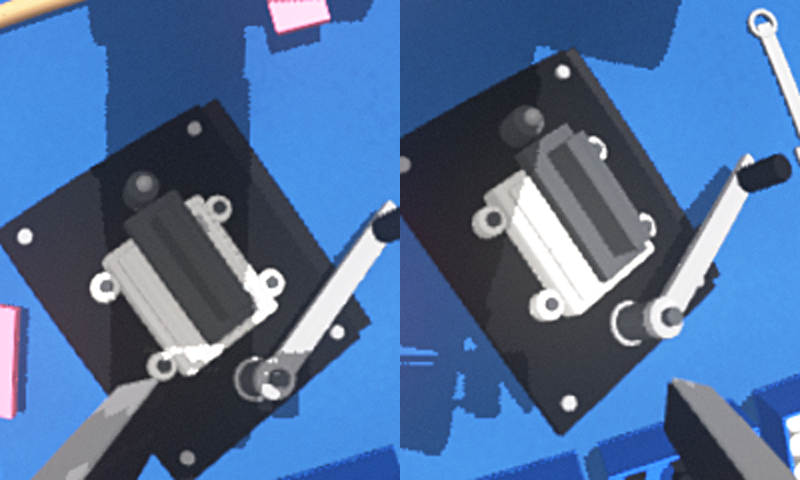

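Both views show the fixture clearly (crop px, halved plus offset). Plate screws are at (194,128), (25,237), (187,458) in w6 and (163,72), (3,164), (169,403) in w7. The post ball is at (143,183) and (135,118). I'll triangulate these and zoom in on the gauge.

```bash
python3 -c "
from h import *
I6,c6=load('w6'); I7,c7=load('w7')
def ref(im,p):
    p=np.array(p);x,y=np.round(p).astype(int); g=cv2.cvtColor(im,6)[y-5:y+6,x-5:x+6].astype(float); w=np.clip(g-np.median(g)-25,0,None)
    yy,xx=np.mgrid[-5:6,-5:6]; return np.array([x+(w*xx).sum()/w.sum(),y+(w*yy).sum()/w.sum()])
P={}
for n,a,b in [('s1',(194,128),(163,72)),('s2',(25,237),(3,164)),('s3',(187,458),(169,403)),('ball',(143,183),(135,118)),('lugA',(217,209),(195,150)),('lugB',(103,286),(91,221)),('lugC',(163,365),(147,305)),('lugD',(270,283),(247,226)),('armend',(386,205),(346,160)),('pivtop',(282,379),(272,318))]:
    a=np.array(a)/2+[160,30]; b=np.array(b)/2+[259,30]
    if n[0]=='s': a,b=ref(I6,a),ref(I7,b)
    P[n]=tri([(c6,a),(c7,b)]); print(n,a.round(1),b.round(1),P[n][0].round(1),P[n][1])
s1,s2,s3=[P[k][0] for k in('s1','s2','s3')]
n=np.cross(s2-s1,s3-s1); n/=np.linalg.norm(n); n*=np.sign(n[2]); print('n',n.round(3),'tilt',np.degrees(np.arccos(n[2])),'yaw',np.degrees(np.arctan2(-n[1],-n[0])), np.linalg.norm(s1-s2),np.linalg.norm(s3-s2), (s1+s3)/2)
out=[]
for im,c in((I6,c6),(I7,c7)):
    x,y=((85,85),(140,60))[0 if c is c6 else 1]; 
    x,y=(210,115) if c is c6 else (300,80)
    out.append(cv2.resize(im[y:y+110,x:x+90],None,fx=4.4,fy=4.4,interpolation=cv2.INTER_CUBIC)); 
m=np.hstack(out); m=np.clip(255*(m/255.)**.6,0,255).astype(np.uint8); cv2.imwrite('pics/m4.png',m); print(m.shape)
"
```

```text
s1 [256.8  93.7] [340.1  65.4] [ 457.2 -184.7   49.3] [np.float64(0.0), np.float64(0.0)]
s2 [172.  147.7] [259.7 111.8] [ 499.9 -334.6  138. ] [np.float64(0.2), np.float64(0.2)]
s3 [253.3 258.6] [343.2 231. ] [ 720.8 -271.   139.4] [np.float64(0.2), np.float64(0.2)]
ball [231.5 121.5] [326.5  89. ] [ 497.4 -226.6  123.4] [np.float64(1.2), np.float64(1.2)]
lugA [268.5 134.5] [356.5 105. ] [ 535.9 -183.7   80. ] [np.float64(0.0), np.float64(0.0)]
lugB [211.5 173. ] [304.5 140.5] [ 563.6 -284.   135.8] [np.float64(1.0), np.float64(1.0)]
lugC [241.5 212.5] [332.5 182.5] [ 642.  -263.6  125.7] [np.float64(0.3), np.float64(0.3)]
lugD [295.  171.5] [382.5 143. ] [ 611.  -160.8   84.8] [np.float64(0.2), np.float64(0.2)]
armend [353.  132.5] [432. 110.] [581.9 -42.2  47.7] [np.float64(1.3), np.float64(1.3)]
pivtop [301.  219.5] [395. 189.] [ 680.8 -171.3  137.2] [np.float64(0.2), np.float64(0.2)]
n [-0.142  0.474  0.869] tilt 29.636522295563438 yaw -73.28933917170494 179.36273976779847 229.9249038364224 [ 589.0196132  -227.80974008   94.3353075 ]
(484, 792, 3)
```

View pics/m4.png

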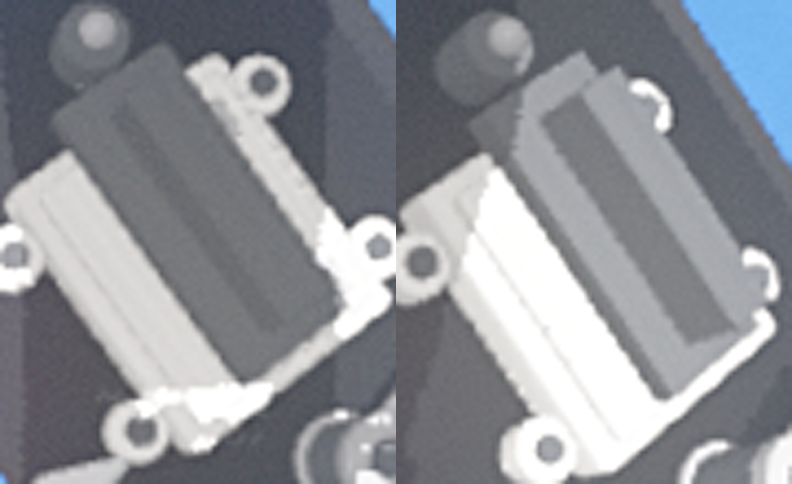

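Zoomed (crop px), the rib's top up-slope edge runs from (130,92) to (285,325) in w6 and from (186,92) to (341,330) in w7. The slab end is at the upper left. I'll triangulate these points and convert to face coordinates.

```bash
cat >> h.py <<'E'
yawF=np.radians(-73.8)
def FRAME(yaw=yawF):
    RF=R.from_euler('z',yaw).as_matrix(); u=RF@[.8660254,0,.5]; v=RF@[0,1,0]; n=RF@[-.5,0,.8660254]
    return np.c_[u,v,n]
E
python3 -c "
from h import *
I6,c6=load('w6'); I7,c7=load('w7')
F=FRAME(); O=np.array([589,-227.8,94.3])-3*F[:,2]; print('O',O.round(1))
P={'s1':(457.2,-184.7,49.3),'s2':(499.9,-334.6,138),'s3':(720.8,-271,139.4),'ball':(497.4,-226.6,123.4),'A':(536,-183.7,80),'B':(563.6,-284,135.8),'C':(642,-263.6,125.7),'D':(611,-160.8,84.8),'armend':(581.9,-42.2,47.7),'piv':(680.8,-171.3,137.2)}
for n,a,b in [('ribA+',(130,92),(186,92)),('ribB+',(285,325),(341,330)),('ribA-',(180,70),(222,68)),('ribB-',(335,300),(368,316)),('slabA+',(75,135),(118,158)),('slabAend-',(172,44),(190,50)),('slabB+bot',(238,382),(272,400)),('castB+',(200,450),(212,470)),('castB-',(388,300),(376,322))]:
    P[n],e=tri([(c6,np.array(a)/4.4+[210,115]),(c7,np.array(b)/4.4+[300,80])]); print(n,e)
for k,p in P.items(): print(k,np.round((np.array(p)-O)@F,1))
S=np.array([(P['s1']),P['s2'],P['s3']])
"
```

```text
O [ 589.4 -229.2   91.7]
ribA+ [np.float64(0.6), np.float64(0.6)]
ribB+ [np.float64(0.1), np.float64(0.1)]
ribA- [np.float64(1.0), np.float64(1.0)]
ribB- [np.float64(0.5), np.float64(0.5)]
slabA+ [np.float64(4.3), np.float64(4.3)]
slabAend- [np.float64(0.8), np.float64(0.8)]
slabB+bot [np.float64(1.1), np.float64(1.1)]
castB+ [np.float64(0.0), np.float64(0.0)]
castB- [np.float64(1.1), np.float64(1.1)]
s1 [ -90.2 -114.5    3.1]
s2 [  89.1 -115.4    2. ]
s3 [ 90.3 114.5   2.9]
ball [ -8.6 -87.6  41.6]
A [-56.6 -38.6  19.2]
B [ 61.4 -40.1  15.5]
C [58.3 40.9  5.6]
D [-55.2  39.8  23.9]
armend [-179.4   45.    52.7]
piv [ -3.4 103.9  54.5]
ribA+ [  4.8 -57.3  75.7]
ribB+ [ 9.6 36.6 80.9]
ribA- [-16.3 -56.1  71.3]
ribB- [-15.2  42.4  65.3]
slabA+ [ 23.6 -55.1  50. ]
slabAend- [-28.2 -68.3  46.6]
slabB+bot [26.7 46.4 48.3]
castB+ [46.7 59.8 19.6]
castB- [-47.4  57.8  25. ]
```

The gauge's rib centre sits at about u -2.5, v -10, with its top near n 80. Next I'll measure the tray from several views and compute the grasp move.

```bash
python3 -c "
from h import *
V=[('top',cv2.imread('pics/top0.png'),cam('top')),('w2',*load('w2')),('w3',*load('w3'))]
cor={}
for n,im,c in V:
    p=proj(c,[647,264,20])[0]; hsv=cv2.cvtColor(im,cv2.COLOR_BGR2HSV)
    m=((hsv[...,1]<70)&(hsv[...,2]>45)).astype(np.uint8); nb,L,st,ce=cv2.connectedComponentsWithStats(m)
    k=L[int(p[1]),int(p[0])]; cs,_=cv2.findContours((L==k).astype(np.uint8),cv2.RETR_EXTERNAL,cv2.CHAIN_APPROX_NONE)
    ct=max(cs,key=cv2.contourArea)[:,0].astype(float)
    for z in (15,30):
        r=cv2.minAreaRect(onplane(c,ct,z)[:,:2].astype(np.float32)); print(n,p.round(),st[k],z,np.round(r[0],1),np.round(r[1],1),round(r[2],1))
    b=cv2.boxPoints(r); b=b[np.lexsort((b[:,0],))]; cor[n]=(c,proj(c,np.c_[b,[30]*4]))
for i in range(4):
    q,e=tri([(c,x[i]) for c,x in cor.values()]); print(q.round(1),e)
s=manip.read_state(); print(s['joints'].round(2))
F=FRAME(); O=np.array([589.4,-229.2,91.7]); u,v,n=F.T
Rt=np.c_[-v,-u,-n]; Rc=R.from_euler('xyz',s['eef_rot'])
print('rotvec deg',np.degrees((R.from_matrix(Rt)*Rc.inv()).as_rotvec()).round(2))
for h in (140,53):
    t=O+F@[-2.5,-10,h]; print(h,t.round(1),'delta',(t-s['eef_pos']).round(1))
print('n',n.round(3))
"
```

```text
top [236. 147.] [ 203  124   63   45 2368] 15 [649.1 271.4] [122.2 181.7] 8.5
top [236. 147.] [ 203  124   63   45 2368] 30 [646.9 268.9] [121.  179.8] 8.5
w2 [496. 171.] [ 453  131   82   83 4039] 15 [651.6 271. ] [130.8 193.7] 8.6
w2 [496. 171.] [ 453  131   82   83 4039] 30 [646.4 262.2] [127.5 188.8] 8.6
w3 [547. 152.] [ 512  117   66   75 3104] 15 [651.7 271. ] [131.8 201.6] 8.3
w3 [547. 152.] [ 512  117   66   75 3104] 30 [646.6 258.1] [128.5 196.6] 8.3
[571.4 350.2  25.1] [np.float64(2.8), np.float64(1.2), np.float64(1.8)]
[605.4 173.7  -3.2] [np.float64(1.3), np.float64(1.0), np.float64(0.4)]
[695.4 366.6  28.3] [np.float64(1.9), np.float64(0.7), np.float64(1.2)]
[731.  188.2   8.2] [np.float64(7.3), np.float64(2.8), np.float64(4.7)]
[-0.48  0.59  0.59  0.    1.95 -1.74]
rotvec deg [-30.44   0.57  33.58]
140 [ 559.7 -162.7  211.7] delta [ -48.9  115.8 -189.9]
53 [ 571.8 -204.5  136.3] delta [ -36.7   74.  -265.2]
n [-0.139  0.48   0.866]
```

Request:
{"method": "servo_tool", "body": {
  "rows": [
    [-3.8,0.07,4.2,-6.1,14.5,-23.7,0],
    [-3.8,0.07,4.2,-6.1,14.5,-23.7,0],
    [-3.8,0.07,4.2,-6.1,14.5,-23.7,0],
    [-3.8,0.07,4.2,-6.1,14.5,-23.7,0],
    [-3.8,0.07,4.2,-6.1,14.5,-23.7,0],
    [-3.8,0.07,4.2,-6.1,14.5,-23.7,0],
    [-3.8,0.07,4.2,-6.1,14.5,-23.7,0],
    [-3.8,0.07,4.2,-6.1,14.5,-23.7,0],
    [0,0,0,0,0,0,0],
    [0,0,0,0,0,0,0],
    [0,0,0,0,0,0,0]
  ]
}}

```text
clock: 8.7
eef_pos: [560.1, -164.3, 212.5]
eef_rot: [-2.618, 0.002, -2.861]
wrist_force: [0.5, -0.4, 0.1]
finger_gap: 93.9
finger_force: 0.0
```

```bash
cat > where.py <<'E'
from h import *
import sys
s=manip.read_state(); F=FRAME(); O=np.array([589.4,-229.2,91.7]); u,v,n=F.T
Rc=R.from_euler('xyz',s['eef_rot']).as_matrix()
print('clk',s['clock'],'j',s['joints'].round(2),'uvn',((s['eef_pos']-O)@F).round(1),'toolz.F',(Rc[:,2]@F).round(3),'tooly.F',(Rc[:,1]@F).round(3),'f',s['wrist_force'].round(1),'gap',s['finger_gap'])
if len(sys.argv)>3:
    t=O+F@np.array(sys.argv[1:4],float); print('target',t.round(1),'delta',(t-s['eef_pos']).round(1))
E
python3 where.py -2.5 -10 53
python3 -c "
from h import *
snap('w8')
im,c=load('w8'); cv2.imwrite('pics/w8b.png',im)"
```

```text
clk 8.7 j [-0.11  0.23  1.61 -0.53  1.14 -1.77] uvn [ -0.7 -10.  139.9] toolz.F [-0.  0. -1.] tooly.F [-1.     0.003  0.   ] f [ 0.5 -0.4  0.1] gap 93.87049787655225
target [ 571.8 -204.5  136.3] delta [ 11.7 -40.2 -76.2]
w8 8.7 [ 560.1 -164.3  212.5] [-2.6185e+00  2.0000e-03 -2.8614e+00] [ 0.5 -0.4  0.1]
```

View pics/w8b.png

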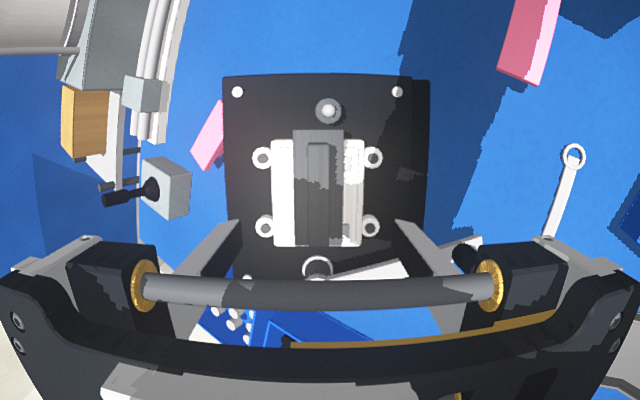

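The view is aligned. The gauge slab spans columns 293–343 and the rib is centred near 318, between the fingers. I'll descend along -n and grip.

Request:
{"method": "servo_tool", "body": {
  "grip_force": 40,
  "rows": [
    [0,0,0,2.9,-10,-19,0],
    [0,0,0,2.9,-10,-19,0],
    [0,0,0,2.9,-10,-19,0],
    [0,0,0,2,-7,-13,0],
    [0,0,0,1,-3.2,-6.2,0],
    [0,0,0,0,0,0,0],
    [0,0,0,0,0,0,0],
    [0,0,0,0,0,0,1],
    [0,0,0,0,0,0,1],
    [0,0,0,0,0,0,1],
    [0,0,0,0,0,0,1],
    [0,0,0,0,0,0,1],
    [0,0,0,0,0,0,1]
  ]
}}

```text
clock: 10.38
eef_pos: [571.3, -203.9, 135.2]
eef_rot: [-2.619, 0.0, -2.86]
wrist_force: [-0.2, 0.5, -0.2]
finger_gap: 37.6
finger_force: 0.0
```

```bash
python3 where.py -2.5 -10 53
```

```text
clk 10.375 j [-0.18  0.34  1.66 -0.57  0.97 -1.74] uvn [ -3.7 -10.3  52.3] toolz.F [-0.001 -0.    -1.   ] tooly.F [-1.     0.001  0.001] f [-0.2  0.5 -0.2] gap 37.60622657411913
target [ 571.8 -204.5  136.3] delta [ 0.5 -0.5  1.2]
```

Request:
{"method": "servo_tool", "body": {
  "rows": [
    [0,0,0,0,0,0,1],
    [0,0,0,0,0,0,1],
    [0,0,0,0,0,0,1],
    [0,0,0,0,0,0,1]
  ]
}}

```text
clock: 10.88
eef_pos: [571.3, -203.9, 135.2]
eef_rot: [-2.619, 0.0, -2.86]
wrist_force: [-0.7, 0.6, -0.6]
finger_gap: 0.7
finger_force: 0.0
```

```bash
python3 where.py -2.5 -10 53
```

```text
clk 10.875 j [-0.18  0.34  1.66 -0.57  0.97 -1.74] uvn [ -3.7 -10.3  52.3] toolz.F [-0.001 -0.    -1.   ] tooly.F [-1.     0.001  0.001] f [-0.7  0.6 -0.6] gap 0.6955048425182073
target [ 571.8 -204.5  136.3] delta [ 0.5 -0.5  1.2]
```

The fingers closed on nothing, so I'll look.

```bash
python3 -c "
from h import *
snap('w9')
t=manip.camera('top')[:,:,::-1]; s=manip.camera('scene')[:,:,::-1]
cv2.imwrite('pics/t9.png',t);cv2.imwrite('pics/s9.png',s)
im,c=load('w9')
a=cv2.resize(im[60:320,120:520],(400,260)); b=cv2.resize(s[150:280,180:330],(400,340)); d=cv2.resize(t[100:235,330:480],(400,360))
cv2.imwrite('pics/m5.png',np.hstack([np.vstack([a,b[:300]]),np.vstack([d,np.zeros((200,400,3),np.uint8)])]))"
```

```text
w9 10.875 [ 571.3 -203.9  135.2] [-2.6187e+00  2.0000e-04 -2.8600e+00] [-0.7  0.6 -0.6]
```

View pics/m5.png

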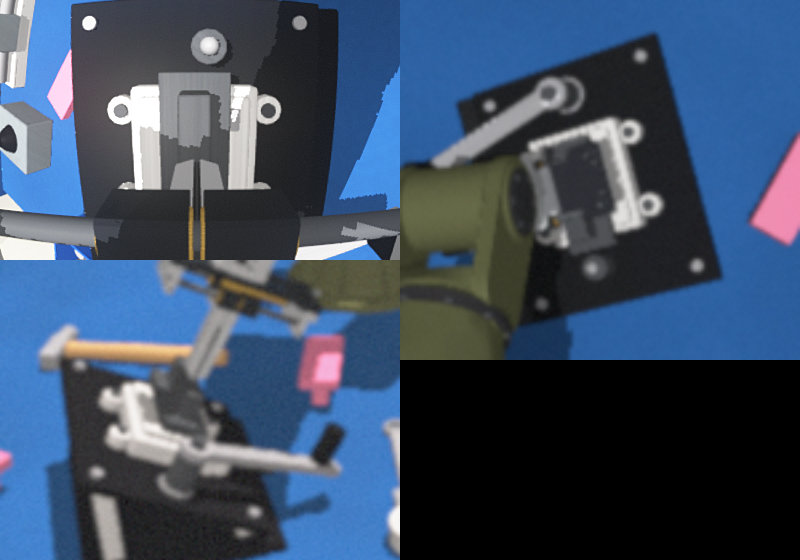

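```bash
python3 -c "
from h import *
im,c=load('w9'); print(proj(c,[manip.read_state()['eef_pos']]))
O=np.array([589.4,-229.2,91.7]);F=FRAME()
for n,q in [('rib top corners',[(a,b,82) for a in(-12.5,7.5) for b in(-57.5,37.5)]),('slab',[(a,b,50) for a in(-27.5,22.5) for b in(-70,50)])]: print(n,proj(c,O+np.array(q)@F.T).round(0).tolist())
m=cv2.resize(im[120:270,220:420],(800,600),interpolation=cv2.INTER_CUBIC); cv2.imwrite('pics/m6.png',np.clip(255*(m/255.)**.6,0,255).astype(np.uint8))"
```

```text
[[317.90102464 219.48628113]]
rib top corners [[333.0, 157.0], [331.0, 300.0], [299.0, 157.0], [302.0, 300.0]]
slab [[353.0, 134.0], [348.0, 291.0], [279.0, 134.0], [285.0, 292.0]]
```

View pics/m6.png

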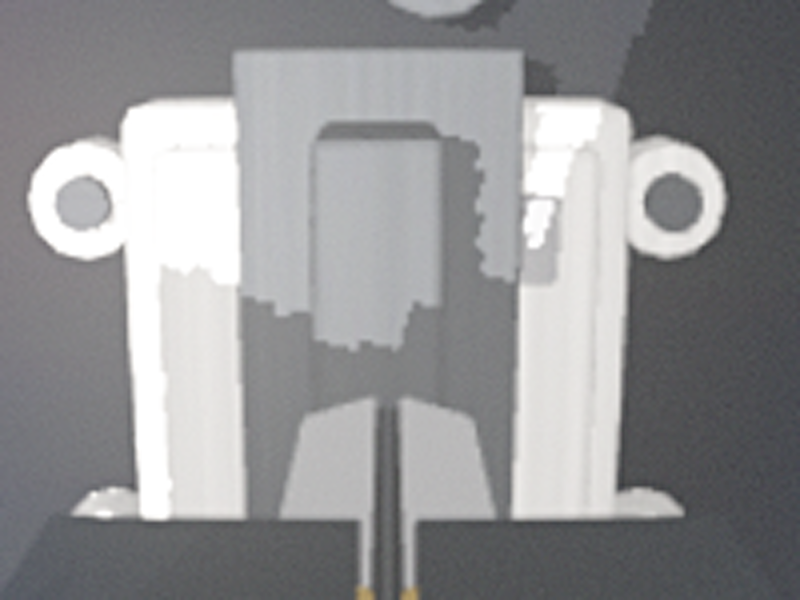

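The zoom shows the closed fingers lying over the rib, above its top. Three cues agree: finger width, opening width and pad-edge row all put the real fingertips about 33 mm short of the reported TCP. I'll open, go about 28 mm deeper along -n while watching the force, then grip.

Request:
{"method": "servo_tool", "body": {
  "rows": [
    [0,0,0,0,0,0,0.3],
    [0,0,0,0,0,0,0.3],
    [0,0,0,0,0,0,0.3],
    [0,0,0,0,0,0,0.3],
    [0,0,0,0,0,0,0.3],
    [0,0,0,0,0,0,0.3],
    [0,0,0,0,0,0,0.3],
    [0,0,0,0.9,-3.1,-5.6,0.3],
    [0,0,0,0.9,-3.1,-5.6,0.3],
    [0,0,0,0.9,-3.1,-5.6,0.3],
    [0,0,0,0.7,-2.1,-4,0.3],
    [0,0,0,0.5,-1.5,-2.6,0.3],
    [0,0,0,0,0,0,0.3]
  ]
}}

```text
clock: 12.65
eef_pos: [575.1, -216.9, 111.6]
eef_rot: [-2.619, -0.0, -2.86]
wrist_force: [-0.6, 0.3, -0.5]
finger_gap: 65.6
finger_force: 0.0
```

Request:
{"method": "servo_tool", "body": {
  "rows": [
    [0,0,0,0,0,0,1],
    [0,0,0,0,0,0,1],
    [0,0,0,0,0,0,1],
    [0,0,0,0,0,0,1],
    [0,0,0,0,0,0,1],
    [0,0,0,0,0,0,1],
    [0,0,0,0,0,0,1]
  ]
}}

```text
clock: 13.52
eef_pos: [575.7, -217.7, 112.8]
eef_rot: [-2.617, 0.001, -2.86]
wrist_force: [0.8, -5.4, 3.3]
finger_gap: 19.5
finger_force: 40.0
```

```bash
python3 where.py -2.5 -10 20
```

```text
clk 13.525 j [-0.2   0.38  1.66 -0.59  0.92 -1.73] uvn [ -2.3 -10.   25.7] toolz.F [ 0.001  0.    -1.   ] tooly.F [-1.     0.002 -0.001] f [ 0.8 -5.4  3.3] gap 19.474735062985914
target [ 576.4 -220.3  107.8] delta [ 0.7 -2.6 -5.1]
```

Gripped: the gap is 19.5 mm, matching the 20 mm rib, at 40 N. The gauge underside is now about 9 mm above the reported TCP. I'll lift along n.

Request:
{"method": "servo_tool", "body": {
  "rows": [
    [0,0,0,-0.7,2.4,4.3,1],
    [0,0,0,-1.4,4.8,8.7,1],
    [0,0,0,-2.8,9.6,17.3,1],
    [0,0,0,-4,13.5,25,1],
    [0,0,0,-4,13.5,25,1],
    [0,0,0,-2,7,20,1],
    [0,0,0,0,0,15,1],
    [0,0,0,0,0,0,1],
    [0,0,0,0,0,0,1]
  ]
}}

```text
clock: 14.65
eef_pos: [560.0, -166.2, 226.2]
eef_rot: [-2.619, -0.001, -2.86]
wrist_force: [0.5, -0.3, -3.9]
finger_gap: 19.7
finger_force: 39.9
```

```bash
python3 -c "
from h import *
s=manip.read_state(); Rc=R.from_euler('xyz',s['eef_rot']); Rt=R.from_euler('xyz',[np.pi,0,np.radians(98.5)])
print(s['clock'],s['eef_pos'].round(1),s['wrist_force'].round(1),s['finger_gap'],s['joints'].round(2))
print(np.degrees((Rt*Rc.inv()).as_rotvec()).round(2),(np.array([649,270,230])-s['eef_pos']).round(1))
snap('w10')"
```

```text
14.65 [ 560.  -166.2  226.2] [ 0.5 -0.3 -3.9] 19.723161162867154 [-0.11  0.22  1.59 -0.53  1.16 -1.79]
[ 28.4  -18.31 -95.17] [ 89.  436.2   3.8]
w10 14.65 [ 560.  -166.2  226.2] [-2.6193e+00 -1.0000e-03 -2.8603e+00] [ 0.5 -0.3 -3.9]
```

Request:
{"method": "servo_tool", "body": {
  "rows": [
    [1.42,-0.915,-4.76,4.45,21.8,0.2,1],
    [1.42,-0.915,-4.76,4.45,21.8,0.2,1],
    [1.42,-0.915,-4.76,4.45,21.8,0.2,1],
    [1.42,-0.915,-4.76,4.45,21.8,0.2,1],
    [1.42,-0.915,-4.76,4.45,21.8,0.2,1],
    [1.42,-0.915,-4.76,4.45,21.8,0.2,1],
    [1.42,-0.915,-4.76,4.45,21.8,0.2,1],
    [1.42,-0.915,-4.76,4.45,21.8,0.2,1],
    [1.42,-0.915,-4.76,4.45,21.8,0.2,1],
    [1.42,-0.915,-4.76,4.45,21.8,0.2,1],
    [1.42,-0.915,-4.76,4.45,21.8,0.2,1],
    [1.42,-0.915,-4.76,4.45,21.8,0.2,1],
    [1.42,-0.915,-4.76,4.45,21.8,0.2,1],
    [1.42,-0.915,-4.76,4.45,21.8,0.2,1],
    [1.42,-0.915,-4.76,4.45,21.8,0.2,1],
    [1.42,-0.915,-4.76,4.45,21.8,0.2,1],
    [1.42,-0.915,-4.76,4.45,21.8,0.2,1],
    [1.42,-0.915,-4.76,4.45,21.8,0.2,1],
    [1.42,-0.915,-4.76,4.45,21.8,0.2,1],
    [1.42,-0.915,-4.76,4.45,21.8,0.2,1]
  ]
}}

```text
clock: 17.2
eef_pos: [649.5, 270.3, 229.7]
eef_rot: [-3.14, 0.001, 1.715]
wrist_force: [0.2, -0.6, -3.9]
finger_gap: 19.9
finger_force: 39.9
```

Request:
{"method": "servo_tool", "body": {
  "rows": [
    [0,0,0,0,0,-20,1],
    [0,0,0,0,0,-40,1],
    [0,0,0,0,0,-40,1],
    [0,0,0,0,0,-40,1],
    [0,0,0,0,0,-20,1],
    [0,0,0,0,0,0,1],
    [0,0,0,0,0,0,1]
  ]
}}

```text
clock: 18.08
eef_pos: [650.2, 270.2, 72.9]
eef_rot: [3.14, 0.001, 1.718]
wrist_force: [0.1, 0.2, -3.0]
finger_gap: 19.6
finger_force: 39.9
```

```bash
python3 -c "
from h import *
s=manip.read_state(); print(s['clock'],s['eef_pos'].round(1),np.degrees(s['eef_rot']).round(2),s['wrist_force'].round(1),s['finger_gap'],s['joints'].round(2))
snap('w11'); im,c=load('w11')
F=R.from_euler('z',8.5,degrees=True).as_matrix()
print('tray pred rim',proj(c,np.array([649,270,0])+np.array([(a,b,30) for a in(-60,60) for b in(-90,90)])@F.T).round().tolist())
"
```

```text
18.075 [650.2 270.2  72.9] [1.799e+02 3.000e-02 9.845e+01] [ 0.1  0.2 -3. ] 19.645327423172954 [ 0.34  0.73  1.12 -0.    1.29  0.2 ]
w11 18.075 [650.2 270.2  72.9] [3.1398e+00 5.0000e-04 1.7183e+00] [ 0.1  0.2 -3. ]
tray pred rim [[252.0, 294.0], [241.0, 96.0], [378.0, 294.0], [388.0, 95.0]]
```

View pics/w11.png

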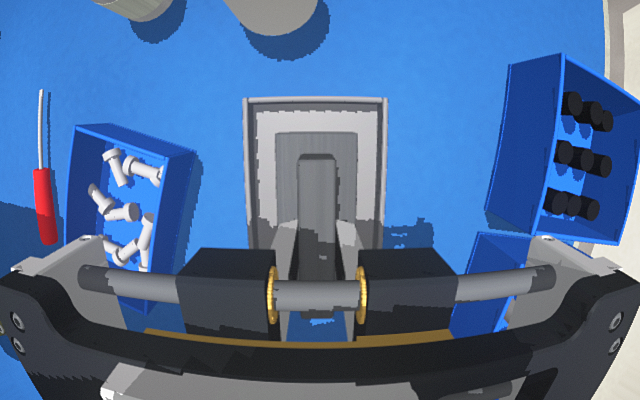

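The gauge is held level and centred over the tray: gauge columns 275–357, tray rim 244–388, rim corners as predicted. I'll lower it.

Request:
{"method": "servo_tool", "body": {
  "rows": [
    [0,0,0,-1,0,-15,1],
    [0,0,0,0,0,-20,1],
    [0,0,0,0,0,-18,1],
    [0,0,0,0,0,-10,1],
    [0,0,0,0,0,-5,1],
    [0,0,0,0,0,-2,1],
    [0,0,0,0,0,0,1],
    [0,0,0,0,0,0,1]
  ]
}}

```text
clock: 19.12
eef_pos: [648.5, 270.1, 1.6]
eef_rot: [3.142, 0.001, 1.718]
wrist_force: [-0.3, -0.7, -3.6]
finger_gap: 19.6
finger_force: 39.9
```

Request:
{"method": "servo_tool", "body": {
  "rows": [
    [0,0,0,0,0,-1.5,1],
    [0,0,0,0,0,-1.5,1],
    [0,0,0,0,0,0,1]
  ]
}}

```text
clock: 19.5
eef_pos: [648.2, 269.9, -2.1]
eef_rot: [-3.141, 0.001, 1.718]
wrist_force: [-0.6, 0.5, -4.3]
finger_gap: 19.7
finger_force: 39.9
```

Request:
{"method": "servo_tool", "body": {
  "rows": [
    [0,0,0,0,0,-1.5,1],
    [0,0,0,0,0,-1,1],
    [0,0,0,0,0,0,1]
  ]
}}

```text
clock: 19.88
eef_pos: [648.5, 270.1, -3.4]
eef_rot: [3.142, 0.001, 1.718]
wrist_force: [-3.2, -0.9, 4.8]
finger_gap: 20.0
finger_force: 40.0
```

Contact. I'll release to a partial opening and withdraw upwards.

Request:
{"method": "servo_tool", "body": {
  "rows": [
    [0,0,0,0,0,0,0.6],
    [0,0,0,0,0,0,0.6],
    [0,0,0,0,0,0,0.6],
    [0,0,0,0,0,0,0.6],
    [0,0,0,0,0,10,0.6],
    [0,0,0,0,0,30,0.6],
    [0,0,0,0,0,45,0.6],
    [0,0,0,0,0,50,0.6],
    [0,0,0,-5,-10,50,0.8],
    [0,0,0,-10,-30,45,1],
    [0,0,0,-10,-30,20,1],
    [0,0,0,0,0,0,1],
    [0,0,0,0,0,0,1]
  ]
}}

```text
clock: 21.5
eef_pos: [623.2, 200.4, 245.1]
eef_rot: [-3.14, 0.001, 1.718]
wrist_force: [-0.1, -0.0, 0.1]
finger_gap: 0.5
finger_force: 0.0
```

```bash
python3 -c "
from h import *
s=manip.read_state(); print(s['clock'],s['eef_pos'].round(1),s['finger_gap'],s['joints'].round(2))
snap('w12'); im,c=load('w12'); hsv=cv2.cvtColor(im,cv2.COLOR_BGR2HSV)
F=R.from_euler('z',8.5,degrees=True).as_matrix(); T0=np.array([649,270,0])
def pr(q): return proj(c,T0+np.array(q)@F.T)
# profile of brightness across tray x through slab end (y=+55) at slab-top height, and along y at x=18
for nm,q in [('x at y+53',[(x,53,20) for x in range(-52,53,4)]),('y at x=-18',[(-18,y,20) for y in range(84,-20,-4)]),('x at rib y20',[(x,20,52) for x in range(-40,41,4)])]:
    p=pr(q); g=cv2.cvtColor(im,6); print(nm,p[0].round(),[int(g[int(round(b)),int(round(a))]) if 0<=b<400 and 0<=a<640 else -1 for a,b in p])
"
```

```text
21.5 [623.2 200.4 245.1] 0.4909825316855792 [ 0.26  0.51  1.07 -0.    1.56  0.11]
w12 21.5 [623.2 200.4 245.1] [-3.1402e+00  9.0000e-04  1.7184e+00] [-0.1 -0.   0.1]
x at y+53 [304.  87.] [114, 214, 211, 209, 210, 210, 215, 127, 141, 138, 141, 138, 119, 125, 123, 128, 130, 133, 129, 126, 205, 202, 200, 200, 200, 200, 175]
y at x=-18 [329.  65.] [67, 114, 116, 212, 210, 210, 134, 140, 140, 139, 143, 140, 140, 139, 139, 138, 139, 140, 137, 141, 140, 135, 138, 138, 135, 138]
x at rib y20 [313. 109.] [205, 207, 207, 209, 128, 141, 140, 94, 131, 137, 133, 130, 135, 131, 130, 136, 202, 199, 200, 198, 198]
```

The gauge sits centred: slab edges at x ±26 and y end at about +60 in tray axes. Now I'll measure the knob from the existing views.

```bash
cat > knob.py <<'E'
from h import *
F=FRAME(); O=np.array([589.4,-229.2,91.7])
V=[('top',cv2.imread('pics/top0.png'),cam('top')),('scene',cv2.imread('pics/scene0.png'),cam('scene'))]+[(t,*load(t)) for t in('w2','w3','w4','w7','w8')]
obs=[]
for nm,im,c in V:
    P0=O+F@[-165*np.cos(.31),100-165*np.sin(.31),81]; p=proj(c,P0)[0]
    m=(im.max(2)<75).astype(np.uint8); nb,L,st,ce=cv2.connectedComponentsWithStats(m)
    k=[j for j in range(1,nb) if 20<st[j,4]<1500 and np.linalg.norm(ce[j]-p)<25]
    print(nm,p.round(),[(ce[j].round(1).tolist(),st[j].tolist()) for j in k])
    if k: obs.append((c,ce[min(k,key=lambda j:np.linalg.norm(ce[j]-p))]))
q,e=tri(obs); f=(q-O)@F; print(q.round(1),e,f.round(1),'theta',np.arctan2(100-f[1],-f[0]),'r',np.hypot(100-f[1],f[0]))
E
python3 knob.py
```

```text
top [339. 167.] [([336.7, 164.6], [331, 161, 13, 8, 88])]
scene [301. 218.] [([302.3, 220.5], [297, 213, 11, 16, 90])]
w2 [359. 196.] [([362.0, 199.0], [352, 192, 23, 14, 231])]
w3 [441. 169.] [([444.2, 172.2], [432, 165, 25, 15, 287])]
w4 [457. 216.] [([459.0, 219.5], [447, 214, 25, 12, 265])]
w7 [437. 112.] [([440.8, 116.3], [428, 108, 26, 18, 315])]
w8 [468. 253.] []
[596.2 -41.1  80.8] [np.float64(2.1), np.float64(2.1), np.float64(0.6), np.float64(0.8), np.float64(0.7), np.float64(1.1)] [-160.3   59.    79.9] theta 0.2503711005405593 r 165.43406234299485
```

The knob axis is found: θ ≈ 0.25 rad, radius 165.4, mid-height n 79.9, all agreeing with the text. I'll work out the approach.

```bash
cat > arm.py <<'E'
from h import *
import sys
F=FRAME(); O=np.array([589.4,-229.2,91.7])
def pose(th,n):   # tool pose round the knob
    p=O+F@[-165*np.cos(th),100-165*np.sin(th),n]; t=F@[np.sin(th),-np.cos(th),0]; z=-F[:,2]; return p,R.from_matrix(np.c_[np.cross(-t,z),-t,z])
s=manip.read_state(); print(s['clock'],s['eef_pos'].round(1),s['joints'].round(2),'gap',s['finger_gap'],s['wrist_force'].round(1))
def go(th,n,frm=None):
    p,r=pose(th,n); q,rc=frm or (s['eef_pos'],R.from_euler('xyz',s['eef_rot']))
    print(th,n,'rot',np.degrees((r*rc.inv()).as_rotvec()).round(2),'shift',(p-q).round(1)); return p,r
E
python3 -c "
from arm import *
a=go(.25,150); go(.25,33,a)"
```

```text
21.55 [623.1 200.6 244.6] [ 0.26  0.51  1.07 -0.    1.56  0.11] gap 0.5390961175534414 [1.  0.5 0. ]
0.25 150 rot [-29.96  -2.82  21.57] shift [ -36.4 -208.4 -102.9]
0.25 33 rot [0. 0. 0.] shift [  16.3  -56.2 -101.3]
```

Request:
{"method": "servo_tool", "body": {
  "grip_force": 20,
  "rows": [
    [-3.75,-0.35,2.7,-4.55,-26.05,-12.9,0.4],
    [-3.75,-0.35,2.7,-4.55,-26.05,-12.9,0.4],
    [-3.75,-0.35,2.7,-4.55,-26.05,-12.9,0.4],
    [-3.75,-0.35,2.7,-4.55,-26.05,-12.9,0.4],
    [-3.75,-0.35,2.7,-4.55,-26.05,-12.9,0.4],
    [-3.75,-0.35,2.7,-4.55,-26.05,-12.9,0.4],
    [-3.75,-0.35,2.7,-4.55,-26.05,-12.9,0.4],
    [-3.75,-0.35,2.7,-4.55,-26.05,-12.9,0.4],
    [0,0,0,0,0,0,0.4],
    [0,0,0,0,0,0,0.4]
  ]
}}

```text
clock: 22.8
eef_pos: [587.5, -7.4, 142.7]
eef_rot: [-3.002, 0.505, 2.139]
wrist_force: [0.7, -0.7, 0.7]
finger_gap: 56.4
finger_force: 0.0
```

```bash
python3 -c "
from arm import *
go(.25,33)
snap('w13'); im,c=load('w13'); m=(im.max(2)<75).astype(np.uint8); nb,L,st,ce=cv2.connectedComponentsWithStats(m)
for n in (56,81,106): print(n,proj(c,[pose(.25,n)[0]]).round())
print([(ce[j].round(),st[j]) for j in range(1,nb) if st[j,4]>80 and abs(ce[j][0]-316)<60 and ce[j][1]<300])
"
```

```text
22.8 [587.5  -7.4 142.7] [ 0.18  0.4   1.57 -0.57  1.18 -0.13] gap 56.43458293090464 [ 0.7 -0.7  0.7]
0.25 33 rot [-0.1   0.08 -0.01] shift [  15.5  -56.5 -102.4]
w13 22.8 [587.5  -7.4 142.7] [-3.0022  0.5051  2.1393] [ 0.7 -0.7  0.7]
56 [[316. 189.]]
81 [[316. 195.]]
106 [[316. 202.]]
[]
```

```bash
python3 -c "
from h import *
im,c=load('w13')
for y in (180,190,200,210,220): print(y,[tuple(map(int,im[y,x])) for x in range(272,362,8)])
"
```

```text
180 [(236, 146, 74), (234, 149, 74), (235, 151, 77), (233, 151, 78), (216, 194, 189), (47, 36, 30), (50, 38, 30), (135, 82, 45), (234, 151, 77), (233, 150, 76), (233, 150, 76), (234, 149, 75)]
190 [(65, 54, 49), (65, 55, 50), (56, 46, 42), (54, 44, 40), (48, 37, 32), (61, 50, 46), (73, 65, 59), (95, 62, 38), (233, 151, 77), (232, 151, 75), (236, 155, 80), (234, 153, 77)]
200 [(51, 41, 38), (66, 56, 52), (66, 55, 51), (63, 54, 51), (81, 75, 71), (87, 79, 75), (78, 66, 63), (63, 53, 50), (58, 47, 42), (86, 58, 43), (244, 158, 77), (237, 157, 79)]
210 [(59, 52, 48), (48, 41, 41), (50, 43, 41), (52, 46, 41), (101, 97, 97), (76, 68, 65), (67, 57, 56), (54, 46, 40), (68, 56, 54), (70, 56, 53), (69, 55, 50), (73, 58, 53)]
220 [(72, 69, 67), (73, 67, 66), (73, 67, 67), (73, 67, 67), (141, 137, 138), (250, 249, 249), (251, 251, 251), (53, 44, 39), (105, 104, 101), (55, 46, 41), (54, 43, 39), (71, 59, 53)]
```

Request:
{"method": "servo_tool", "body": {
  "rows": [
    [0,0,0,2,-7,-13,0.4],
    [0,0,0,3.2,-11.5,-21,0.4],
    [0,0,0,3.2,-11.5,-21,0.4],
    [0,0,0,2.2,-8,-14,0.4],
    [0,0,0,1.5,-5,-9,0.4],
    [0,0,0,0,0,0,0.4]
  ]
}}

```text
clock: 23.6
eef_pos: [598.9, -51.6, 63.9]
eef_rot: [-3.0, 0.506, 2.14]
wrist_force: [0.5, 0.8, 0.4]
finger_gap: 56.2
finger_force: 0.0
```

Request:
{"method": "servo_tool", "body": {
  "rows": [
    [0,0,0,1.3,-5,-9,0.4],
    [0,0,0,1.3,-5,-9,0.4],
    [0,0,0,0.8,-3.5,-6.4,0.4],
    [0,0,0,0,0,0,0.66],
    [0,0,0,0,0,0,0.66],
    [0,0,0,0,0,0,0.66],
    [0,0,0,0,0,0,0.66]
  ]
}}

```text
clock: 24.48
eef_pos: [602.5, -64.8, 40.2]
eef_rot: [-3.001, 0.506, 2.141]
wrist_force: [-0.2, -0.2, -0.1]
finger_gap: 32.1
finger_force: 0.0
```

```bash
python3 -c "
from arm import *
f=go(.25,33)
for th in (.36,.6,.84,1.08,1.32,1.56): f=go(th,33,f)"
```

```text
24.475 [602.5 -64.8  40.2] [ 0.08  0.54  1.63 -0.64  0.96 -0.09] gap 32.14306562598087 [-0.2 -0.2 -0.1]
0.25 33 rot [-0.    0.07 -0.05] shift [0.5 0.9 0.2]
0.36 33 rot [-0.88  3.03  5.46] shift [-15.3  -9.4   2.7]
0.6 33 rot [-1.92  6.6  11.91] shift [-29.2 -24.9   9.1]
0.84 33 rot [-1.92  6.6  11.91] shift [-22.2 -29.9  13. ]
1.08 33 rot [-1.92  6.6  11.91] shift [-13.9 -33.2  16.2]
1.32 33 rot [-1.92  6.6  11.91] shift [ -4.9 -34.6  18.4]
1.56 33 rot [-1.92  6.6  11.91] shift [  4.5 -34.   19.6]
```

Request:
{"method": "servo_tool", "body": {
  "rows": [
    [-0.88,3.03,5.46,-14.8,-8.5,2.9,0.66],
    [-0.96,3.3,5.95,-15.3,-11.8,4.2,0.66],
    [-0.96,3.3,5.95,-13.9,-13.1,4.9,0.66],
    [0,0,0,0,0,0,0.66]
  ]
}}

```text
clock: 24.98
eef_pos: [558.2, -98.7, 52.5]
eef_rot: [-2.828, 0.427, 2.521]
wrist_force: [0.2, 0.3, -0.0]
finger_gap: 31.8
finger_force: 0.0
```

```bash
python3 -c "
from arm import *
go(.6,33); print(F.T@s['wrist_force'])
t=manip.camera('top')[:,:,::-1]; cv2.imwrite('pics/t14.png',t)
m=(t.max(2)<75).astype(np.uint8); c=cam('top'); print(t[[int(round(v)) for v in proj(c,[pose(.25,95)[0]])[0]][::-1][0],int(round(proj(c,[pose(.25,95)[0]])[0][0]))])"
```

```text
24.975 [558.2 -98.7  52.5] [ 0.02  0.43  1.76 -0.66  0.91 -0.46] gap 31.812922758148925 [ 0.2  0.3 -0. ]
0.6 33 rot [-0.03  0.1   0.05] shift [ 0.3  0.5 -0.3]
[-0.21606448  0.32516665  0.07697279]
[76 48 25]
```

```bash
python3 -c "
from arm import *
c=cam('scene'); a=cv2.imread('pics/scene0.png'); b=manip.camera('scene')[:,:,::-1]; cv2.imwrite('pics/s14.png',b)
for nm,im in(('before',a),('now',b)):
    m=(im.max(2)<75).astype(np.uint8); nb,L,st,ce=cv2.connectedComponentsWithStats(m)
    print(nm,[(ce[j].round(),st[j].tolist()) for j in range(1,nb) if 15<st[j,4]<2500 and 255<ce[j][0]<320 and 180<ce[j][1]<260])
for th in(.25,.4,.6): print(th,proj(c,[pose(th,60)[0],pose(th,81)[0],pose(th,106)[0]]).round())
d=np.abs(a.astype(int)-b).max(2)>40; print('changed at old knob',d[213:228,297:308].mean())
# bar line samples at mid bar r=90, n=56
for th in np.arange(.2,.75,.05):
    P=[O+F@[-r*np.cos(th),100-r*np.sin(th),56] for r in(60,80,100,120)]; print(round(th,2),[b[int(y),int(x)].tolist() for x,y in proj(c,P)])
"
```

```text
25.025 [558.6 -98.3  52.3] [ 0.02  0.43  1.76 -0.66  0.91 -0.46] gap 32.05641469047173 [0.5 0.8 0.7]
before [(array([261., 212.]), [248, 203, 24, 18, 127]), (array([302., 220.]), [297, 213, 11, 16, 90])]
now [(array([312., 183.]), [284, 161, 51, 34, 283]), (array([291., 208.]), [286, 198, 11, 19, 116]), (array([264., 211.]), [257, 205, 13, 11, 55])]
0.25 [[300. 225.]
 [303. 220.]
 [307. 213.]]
0.4 [[296. 221.]
 [299. 215.]
 [302. 208.]]
0.6 [[289. 214.]
 [292. 209.]
 [296. 202.]]
changed at old knob 0.7878787878787878
0.2 [[105, 106, 107], [192, 121, 65], [114, 78, 43], [114, 73, 43]]
0.25 [[125, 126, 129], [146, 108, 82], [109, 71, 38], [114, 75, 43]]
0.3 [[127, 124, 129], [127, 115, 114], [127, 83, 55], [109, 73, 41]]
0.35 [[168, 169, 172], [142, 142, 146], [138, 107, 89], [115, 82, 64]]
0.4 [[202, 201, 207], [183, 184, 189], [130, 120, 119], [112, 101, 98]]
0.45 [[202, 201, 207], [183, 184, 189], [158, 159, 164], [130, 131, 134]]
0.5 [[210, 208, 214], [207, 205, 213], [195, 198, 203], [205, 203, 211]]
0.55 [[208, 209, 212], [207, 209, 215], [208, 207, 213], [211, 210, 216]]
0.6 [[208, 209, 212], [198, 196, 199], [209, 209, 211], [205, 203, 206]]
0.65 [[180, 179, 185], [144, 147, 148], [204, 190, 188], [167, 154, 155]]
0.7 [[172, 175, 175], [135, 139, 140], [189, 147, 126], [133, 101, 82]]
```

The hold-down arm is following, with the knob now at θ ≈ 0.6. I'll continue round the arc.

Request:
{"method": "servo_tool", "body": {
  "rows": [
    [-0.96,3.3,5.95,-11.8,-14.5,6,0.66],
    [-0.96,3.3,5.95,-10.4,-15.4,7,0.66],
    [-0.96,3.3,5.95,-8,-16.3,7.8,0.66],
    [-0.96,3.3,5.95,-5.9,-16.9,8.4,0.66],
    [-0.96,3.3,5.95,-3.6,-17.3,9,0.66],
    [-0.96,3.3,5.95,-1.3,-17.3,9.4,0.66],
    [0,0,0,0,0,0,0.66]
  ]
}}

```text
clock: 25.95
eef_pos: [517.9, -196.3, 99.9]
eef_rot: [-2.632, 0.127, -3.08]
wrist_force: [0.1, 0.1, -0.6]
finger_gap: 31.8
finger_force: 0.0
```

```bash
python3 -c "
from arm import *
f=go(1.32,33); print('uvn',(s['eef_pos']-O)@F,F.T@s['wrist_force'])
for th in(1.45,1.571): f=go(th,33,f)
print('u',F[:,0])"
```

```text
25.95 [ 517.9 -196.3   99.9] [-0.19  0.28  1.84 -0.62  0.87 -1.41] gap 31.838585133429117 [ 0.1  0.1 -0.6]
1.32 33 rot [-0.06  0.15  0.18] shift [-0.5  0.4 -0.1]
uvn [-40.4954955  -59.48736295  32.84296898] [-0.35987593  0.17222061 -0.43836648]
1.45 33 rot [-1.04  3.58  6.45] shift [  1.3 -18.6  10.5]
1.571 33 rot [-0.97  3.33  6.  ] shift [  3.7 -16.9  10. ]
u [ 0.24161338 -0.83163872  0.5       ]
```

Request:
{"method": "servo_tool", "body": {
  "rows": [
    [-0.52,1.8,3.2,0.2,-9,5.1,0.66],
    [-0.52,1.8,3.2,0.6,-9.2,5.3,0.66],
    [-0.49,1.7,3,1.7,-8.4,5,0.66],
    [-0.49,1.7,3,2,-8.5,5,0.66],
    [0,0,0,0,0,0,0.66]
  ]
}}

```text
clock: 26.58
eef_pos: [522.3, -230.6, 119.7]
eef_rot: [-2.619, 0.001, -2.863]
wrist_force: [0.1, -0.4, 0.3]
finger_gap: 31.9
finger_force: 0.0
```

Request:
{"method": "servo_tool", "body": {
  "rows": [
    [0,0,0,0.5,-1.7,1,0.66],
    [0,0,0,0.5,-1.7,1,0.66],
    [0,0,0,0,0,0,0.66]
  ]
}}

```text
clock: 26.95
eef_pos: [522.6, -233.0, 120.8]
eef_rot: [-2.621, -0.001, -2.861]
wrist_force: [-0.9, 11.3, -3.4]
finger_gap: 31.8
finger_force: 5.5
```

```bash
python3 -c "
from arm import *
go(1.571,33); print('uvn',(s['eef_pos']-O)@F,F.T@s['wrist_force'],s['finger_force'])"
```

```text
26.95 [ 522.6 -233.   120.8] [-0.26  0.27  1.79 -0.59  0.88 -1.78] gap 31.829362458619844 [-0.9 11.3 -3.4]
1.571 33 rot [-0.17 -0.1   0.12] shift [-0.2  1.5 -0.5]
uvn [  1.54374213 -65.21160155  32.68346772] [-11.29419116   2.32774813   2.63257185] 5.491973161697388
```

Request:
{"method": "servo_tool", "body": {
  "rows": [
    [0,0,0,0.5,-1.7,1,0.66],
    [0,0,0,0.2,-0.8,0.5,0.66],
    [0,0,0,0,0,0,0.66]
  ]
}}

```text
clock: 27.32
eef_pos: [522.6, -233.3, 120.7]
eef_rot: [-2.625, -0.002, -2.861]
wrist_force: [-4.6, 29.7, -5.2]
finger_gap: 32.5
finger_force: 14.3
```

```bash
python3 -c "
from arm import *
print('uvn',(s['eef_pos']-O)@F,F.T@s['wrist_force'],s['finger_force'])"
```

```text
27.325 [ 522.6 -233.3  120.7] [-0.26  0.27  1.79 -0.58  0.88 -1.78] gap 32.50245419681031 [-4.6 29.7 -5.2]
uvn [  1.80637066 -65.33211142  32.48179498] [-28.39649486   3.82885566  10.4050293 ] 14.275278747081757
```

A firm stop at 29 N means the arm is home. I'll open the fingers, back off, withdraw along n and verify.

Request:
{"method": "servo_tool", "body": {
  "rows": [
    [0,0,0,-0.5,1.7,-1,0.4],
    [0,0,0,-0.7,2.5,-1.5,0.4],
    [0,0,0,0,0,0,0.4],
    [0,0,0,0,0,0,0.4],
    [0,0,0,-1.4,4.8,8.7,0.4],
    [0,0,0,-2.8,9.6,17.3,0.4],
    [0,0,0,-4.2,14.4,26,0.4],
    [0,0,0,-4.2,14.4,26,0.4],
    [0,0,0,-4.2,14.4,26,0.4],
    [0,0,0,-4.2,14.4,26,0.4],
    [0,0,0,-2,7,13,0.4],
    [0,0,0,0,0,0,0.4],
    [0,0,0,0,0,0,0.4]
  ]
}}

```text
clock: 28.95
eef_pos: [499.1, -154.1, 262.9]
eef_rot: [-2.619, -0.003, -2.86]
wrist_force: [-0.1, -0.7, 0.1]
finger_gap: 56.3
finger_force: 0.0
```

```bash
python3 -c "
from arm import *
snap('w15'); im,c=load('w15'); g=cv2.cvtColor(im,6); print('uvn',((s['eef_pos']-O)@F).round(1))
# bar edges across u at n=56 for several radii -> bar centre line
for r in(40,60,80,100,120,140,190):
    U=np.arange(-30,30.1,1); p=proj(c,O+np.c_[U,[100-r]*61,[56]*61]@F.T); ok=(p[:,1]>0)&(p[:,1]<399)
    print(r,p[30].round(),''.join('%x'%(int(g[int(b+.5),int(a+.5)])//16) if k else '-' for (a,b),k in zip(p,ok)))
t=manip.camera('top')[:,:,::-1]; ct=cam('top'); gt=cv2.cvtColor(t,6)
for r in(40,80,120,190):
    U=np.arange(-30,30.1,2); p=proj(ct,O+np.c_[U,[100-r]*31,[56]*31]@F.T); print('top',r,''.join('%x'%(int(gt[int(b+.5),int(a+.5)])//16) for a,b in p))
"
```

```text
28.95 [ 499.1 -154.1  262.9] [-0.1   0.06  1.7  -0.52  1.22 -1.82] gap 56.277502600667276 [-0.1 -0.7  0.1]
w15 28.95 [ 499.1 -154.1  262.9] [-2.6193e+00 -2.6000e-03 -2.8600e+00] [-0.1 -0.7  0.1]
uvn [  1.3 -65.7 196.9]
40 [318. 280.] 55555555555555555568abbbccccccccccccccccaaa966555555555555555
60 [318. 266.] fffffffffffffffffddefffffffffffffffffffffffffffffffffffffffff
80 [318. 252.] eeeeeffffffffffffedeeffffffffffffffffffffffffffffffffffffffff
100 [318. 236.] fffffffffffffffffecceffffffffffffffffffffffffffffffffffffffff
120 [318. 221.] ddddddddddddddddeddcaaaaaabaaaaaaaaaaaaacffffffffffffffffffff
140 [318. 204.] aaaaaaadddddddddeedbaaaaabba99aaaabbaaaadffffffffffffffffffff
190 [318. 162.] 444333336899877bdc9cfffffffffffffffffffee95455555555555555555
top 40 2332223337aaaaaaaaaa84312232223
top 80 dddddedddbbaaaaaaaa987adddeeeee
top 120 333356666655555555555699cdddddd
top 190 33333344699aaaaaaa9974422221121
```

```bash
python3 -c "
from cell import manip
print(manip.sign_off())"
```

```text
the job is handed in; nothing more can be done
None
```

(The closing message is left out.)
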